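Hook the tape roll out from under the drying rack

TASK

A roll of masking tape has slid under the low wire drying rack that is screwed to the painting table. Take the hooked rod by its wooden handle, reach in through the rack's open end and use the hook to draw the roll out along the table, until it lies flat and wholly clear of the rack outside the open end; then lay the rod down on the table and let go. Touch the roll only with the rod, and leave the freshly painted tile on the rack and the jar, bottle and palette undisturbed.

Things in the scene. Friction and masses are not known exactly. Their poses are not given: they have to be found in the camera images.
- rack: Fixed low rack of steel wire, 200 mm deep (x) by 270 mm wide (y), 68 mm high, free height below 60 mm. Origin on the table, centre of its footprint. Roof: wire grid, 33 mm pitch. Both sides and the back (x = +100) are closed by wires; the end at x = -100 mm is open.
- rack_mouth (a point): Middle of the rack's open end, at table height, 100 mm from the rack's origin; axes as the rack's: +x leads inwards. The opening is 260 mm wide between corner legs and faces roughly to the robot's right (-y). Beside the legs, 3 mm high feet reach 13 mm outwards.
- roll_centre (a point): Centre of a loose roll of cream masking tape (ring, outside 84, inside 54 mm diameter, 24 mm high, 0.08 to 0.15 kg) flat on the table under the rack; 12 mm above its underside, z is its axis. It starts in the rack's half y < 0 (away from the robot), leaving a gap of at least 95 mm beside it on the rack's +y side, wide enough for the hook.
- rod_grip (a point): Middle of the hooked rod's wooden handle, 13 mm above its underside. Handle 110 mm long (x), 24 wide (y), 26 high (z); rod loose on the table, 0.12 kg in all. +x runs from the handle along a straight 8 mm round aluminium bar to its bend, 230 mm from this point; the bar's centre line lies 9 mm below this point (4 mm above the underside).
- rod_bend (a point): Sharp bend of the hooked rod, on the bar's centre line; axes as rod_grip, 230 mm ahead of it. Here the 8 mm bar turns to -y (right, seen from the handle) and slightly back: the hook's straight foot runs from here to its end 62 mm to -y and 12 mm to -x.
- tile: White ceramic tile, 80 x 80 x 6 mm, with wet painted stripes, lying loose on the rack's roof at the closed end towards the rack's +y side. Origin at the centre of its underside. Not to be disturbed.
- jar: Squat translucent jar with a white lid, 66 mm diameter, 60 mm high, standing on the table. Origin at the centre of its underside. Not to be disturbed.
- bottle: White plastic paint bottle, 68 mm diameter, 170 mm high, standing on the table. Origin at the centre of its underside. Not to be disturbed.
- palette: White plastic tray with dabs of paint, 130 x 200 x 18 mm, on the table. Origin at the centre of its underside. Not to be disturbed.
Not all that is in view belongs to the job. What is shaped like the part that bears roll_centre but green is not meant.

How it is judged (in metres and radians):
On the way:
1. the rod touches the roll while the roll is still under the rack (contact force between rod and roll above 0.1 N and x of roll_centre in the frame of rack above -0.08 m), for 0.04 s.
At the end, for the whole second after the job is handed in: The roll lies flat (within 0.1 rad) and still on the table, wholly outside the rack's open end (its centre at least 47 mm beyond that end); the rod lies still on the table (handle's middle and bend both under 25 mm high) (x of roll_centre in the frame of rack below -0.147 m and height (world z) of roll_centre below 0.018 m and angle between roll_centre's own z axis and vertical below 0.1 rad and linear speed of each of roll, rod below 0.02 m/s and height (world z) of each of rod_grip, rod_bend below 0.025 m); the robot touches nothing.
It fails at once if the robot itself touches the roll (contact force between any of the fingers, the arm and roll above 0.3 N).
It fails at once if the painted tile is shifted by more than 10 mm (distance of tile from where it was at the start of the episode above 0.01 m).
It fails at once if the jar, bottle or palette is shifted by more than 20 mm (distance of any of jar, bottle, palette from where it was at the start of the episode above 0.02 m).
It also fails if it takes over 48 s, if anything falls off the work surface, if the arm or the gripper's body presses on something with over 40 N, if the wrist force passes 120 N, or if a joint passes its speed limit or range.

ROBOT

A 6-joint arm with a two-finger parallel gripper is mounted at the origin on the work surface. World frame = base frame: x ahead of the robot, y to its left, z up, the work surface at z = 0. Lengths are in m, angles in degrees, forces in N, time in s.
With the tool pointing down it reaches from about 0.375 to 0.9 m from the base axis. Payload 3.1 kg.
Tool frame: the origin (TCP) lies at the very end of the fingers, on their centre line; the grasp point (between the pads) lies 19 mm behind it (bot.grip_point_offset is the distance from the TCP to the grasp point, in m); z points along the fingers, x is the direction in which the jaws open and shut, and the axes are right-handed (so a half turn about z gives the same grasp; the last joint's range is limited). The gripper opens to 87 mm and grips with 3 to 60 N. Pads are 19 mm wide; open, the fingers measure 117 mm over their backs; the gripper's body (75 mm by 190 mm) begins 51 mm behind the grasp point.
Start: joints at [-80.014, 30.224, 82.088, -0, 67.689, -10.227], TCP at [0.216, -0.586, 0.223] pointing down, gripper open.
Joint ranges: [-176.69, 176.69], [-43.24, 126.21], [12.49, 139.97], [-82, 262], [0, 151.66], [-163.58, 163.58]. Speed limits (degrees/s): [159.86, 159.86, 180, 180, 180, 180].

INTERFACE

Orientations are given as a 3x3 rotation matrix whose columns are the frame's x, y, z axes.
In Python, from rig import bot, capture, recognise, place_of gives the robot as it stands.
- The arm moves only by the tool send_rows, never from a script. Its argument "motion" is a list of rows, each a list of 2 entries, a list of its own where there are three numbers: the shift along the tool's x, y, z in mm, then the turn about the tool's z in rad. A call has exactly 5 rows; each row shifts and turns the pose as measured when the row begins, along the tool's axes as they then stand; what a row does not reach is not made up. A row lasts 1/12 s, in which the tool goes at most 41.7 mm and 7.16 degrees, less where a joint would pass 70% of its speed; a pose out of reach is approached as far as the arm can. A call with a gripper value outside its range is refused whole. "gripper" is the closure, from 0 (fully open) to 1 (shut), set as the call begins (left out, the last holds). The fingers move at their own pace and stop on an object; the grip force is fixed at half the most. Time passes only in rows, so rows that do not move let the fingers close, or fill a call up. It gives the time, the measured TCP pose, the force and the opening at its end, in the units of the state.
- bot.read_state(): the state, without advancing time (a new reading comes with each control period).
- capture(name): name is "side" or "top"; returns a dict with "image" (400x640x3 uint8, blue, green, red), "fx", "fy", "cx", "cy" (pixels), "rvec" (rotation vector, rad) and "tvec" (3), from world to camera coordinates, as OpenCV has them. Camera axes: x right, y down, z forward; pixel columns grow to the right and rows downward; lengths in m; the calibration is good to about 2 mm. A picture is of the moment at which its call begins. There is no depth.
- bot.hand_in(): hands the job in, once; it reports no verdict.
Trained networks look in the newest picture that a camera, given by its name, has taken for a name from the list of things; names that differ only in an ending like _2 or _b are one class to them, and where a whole thing is asked for, a point or a joint stands for the part that bears it (a point fixed in the world has none). Each returns a list of dicts, best first, with "p" (0 to 1); they miss things now and then, are a little off and sometimes report something else, mostly with a low value. They report only what shows in the picture. A call takes as long as a camera call. They do not tell look-alikes from the thing itself.
- recognise(camera, target): "xy" ([column, row] in pixels, amid what is visible of it).
- place_of(camera, target): "xy" ([column, row] in pixels: a listed point, or the origin of a listed thing).
The state is a dict: "time_s": time; "joint_positions": joint angles; "qvel": joint speeds; "tau": joint torques, N m; "position": TCP position; "tcp_rot": TCP orientation; "force": force on the tool from outside, world axes, zero at the start; "moment": the same for the moment, N m; "opening": opening from 0.0 (shut) to 1.0 (fully open).
Only numpy, scipy, OpenCV 4.12 (cv2) and the standard library are available. Lean on these libraries where they do the work, as an engineer would, in place of code of your own. Each camera call takes 0.05 s, during which the arm holds its last target.

## Working session

There is one attempt and no reset: what is moved stays moved. The work goes in short steps, Python scripts to look and compute and a tool call to move; the robot and the scene stay as the last step left them, time stands still between calls to the robot, and variables do not carry over. Pictures are saved under pics/ and viewed, and the job is handed in when it is done.

Besides the shell and the picture viewer there is one more tool, called after ">>>" in YAML: its name, and indented under it one key for each argument. send_rows: Moves the arm, as the interface text tells. Its arguments: {"type":"object","properties":{"motion":{"type":"array","items":{"type":"array"}},"gripper":{"type":"number"}},"required":["motion"]}

```bash
mkdir -p pics; ls
cat > h.py <<'E'
import numpy as np, cv2
from rig import bot, capture, recognise, place_of
def ray(c,xy):
    K=np.array([[c['fx'],0,c['cx']],[0,c['fy'],c['cy']],[0,0,1.]])
    R,_=cv2.Rodrigues(np.array(c['rvec'],float)); t=np.array(c['tvec'],float).ravel()
    d=R.T@np.linalg.inv(K)@np.array([xy[0],xy[1],1.]); o=-R.T@t
    return o,d
def onz(c,xy,z):
    o,d=ray(c,xy); return o+d*(z-o[2])/d[2]
def proj(c,P):
    K=np.array([[c['fx'],0,c['cx']],[0,c['fy'],c['cy']],[0,0,1.]])
    return cv2.projectPoints(np.array(P,float).reshape(-1,3),np.array(c['rvec'],float),np.array(c['tvec'],float),K,None)[0].reshape(-1,2)
E
python3 - <<'E'
from h import *
Z=dict(rack=0,rack_mouth=0,roll_centre=.012,rod_grip=.013,rod_bend=.004,tile=.068,jar=0,bottle=0,palette=0)
for n in('top','side'):
    c=capture(n); cv2.imwrite(f'pics/{n}0.png',c['image'])
    for k,z in Z.items():
        for r in place_of(n,k)[:3]: print(n,k,round(r['p'],2),np.round(r['xy'],1),np.round(onz(c,r['xy'],z),4))
    print(ray(c,[320,200]))
print(bot.read_state())
E
```

```text
pics
top rack 0.92 [267.7 206.6] [0.5501 0.1863 0.    ]
top rack_mouth 0.63 [179.4 259.6] [0.3612 0.4834 0.    ]
top roll_centre 0.73 [339.7 182.6] [ 0.638 -0.066  0.012]
top roll_centre 0.67 [222.8 139.5] [0.7884 0.3525 0.012 ]
top roll_centre 0.62 [269.6 198.2] [0.5781 0.1795 0.012 ]
top rod_grip 0.86 [438.2 217.9] [ 0.5173 -0.4109  0.013 ]
top rod_bend 0.72 [369.5 232.2] [ 0.4646 -0.1711  0.004 ]
top tile 0.62 [245.1 220.2] [0.4921 0.2545 0.068 ]
top jar 0.74 [373.6 151.4] [ 0.7577 -0.1891  0.    ]
top jar 0.23 [369.4 232.3] [ 0.4647 -0.1713  0.    ]
top bottle 0.88 [200.6 191.6] [0.6    0.4239 0.    ]
top palette 0.77 [179.7 255.7] [0.3745 0.4832 0.    ]
(array([0.3009981 , 0.05473657, 1.55787514]), array([ 0.17414652, -0.03294649, -0.98432394]))
side rack 0.57 [312.7 261.4] [0.5509 0.1885 0.    ]
side roll_centre 0.86 [304.8 251. ] [0.5799 0.1778 0.012 ]
side roll_centre 0.8 [198.1 260.1] [0.793  0.3324 0.012 ]
side roll_centre 0.74 [327.4 189.3] [ 0.6444 -0.0545  0.012 ]
side rod_grip 0.73 [417.9 142.6] [ 0.5006 -0.3967  0.013 ]
side rod_bend 0.72 [400.1 183.1] [ 0.476  -0.1922
[... 342 characters left out ...]
.20870934e+01, -1.00865035e-04,
        6.76896381e+01, -1.02256384e+01]), 'qvel': array([ 0.0603078 ,  0.00323892,  0.09238318, -0.05123915, -0.02334783,
       -0.0302207 ]), 'tau': array([ 8.64985559e-04, -4.40017247e+01, -1.76990908e+01,  6.34165714e-02,
        5.05177968e-02, -1.23831731e-05]), 'position': array([ 0.21595748, -0.58648447,  0.22256067]), 'tcp_rot': array([[ 3.45467220e-01, -9.38430818e-01,  1.89935300e-07],
       [-9.38430818e-01, -3.45467220e-01, -1.04721297e-05],
       [ 9.89298569e-06,  3.43953641e-06, -1.00000000e+00]]), 'force': array([-0.09654572,  0.03564185,  0.29699582]), 'moment': array([-0.05347723,  0.01815248, -0.01143093]), 'opening': 1.0029354454607506}
```

View pics/top0.png

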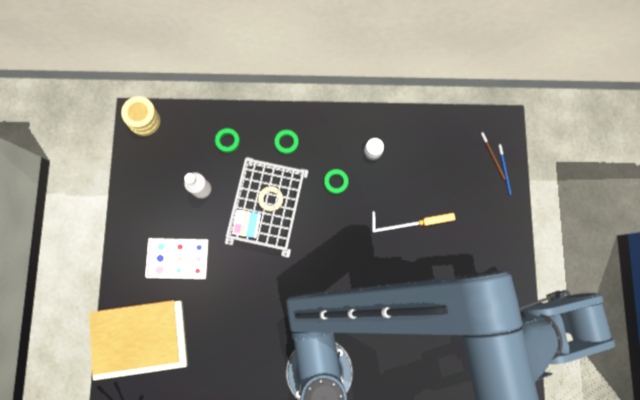

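View pics/side0.png

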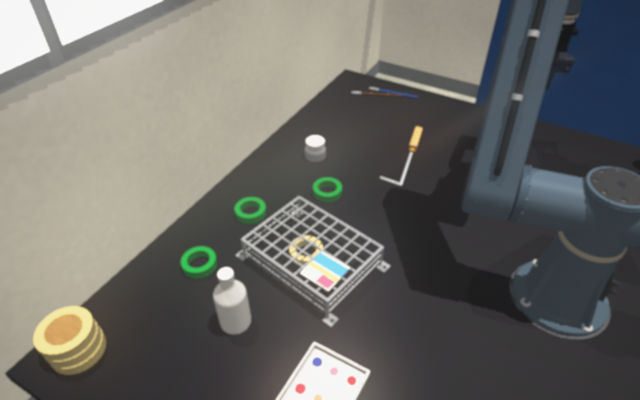

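Run:
```python
import cv2
a=cv2.imread('pics/top0.png');b=cv2.imread('pics/side0.png')
cv2.imwrite('pics/z1.png',cv2.resize(a[145:265,210:320],None,fx=5,fy=5,interpolation=cv2.INTER_CUBIC))
cv2.imwrite('pics/z2.png',cv2.resize(a[195:245,360:470],None,fx=7,fy=7,interpolation=cv2.INTER_CUBIC))
cv2.imwrite('pics/z3.png',cv2.resize(b[185:330,225:395],None,fx=4,fy=4,interpolation=cv2.INTER_CUBIC))
cv2.imwrite('pics/z4.png',cv2.resize(b[115:195,370:440],None,fx=7,fy=7,interpolation=cv2.INTER_CUBIC))
```

```text
(no output)
```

View pics/z1.png

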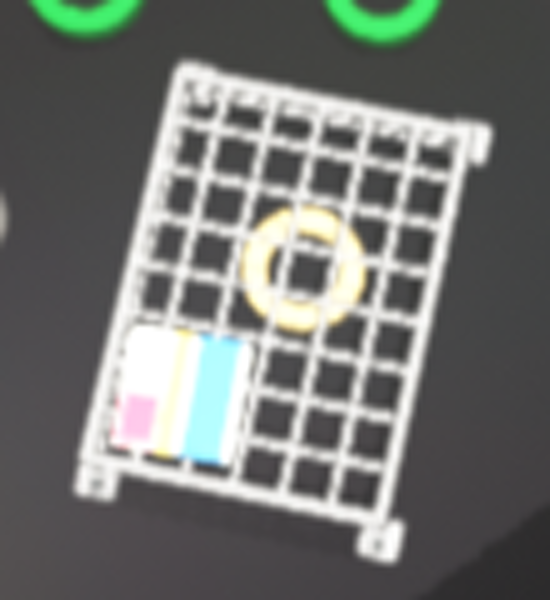

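View pics/z2.png

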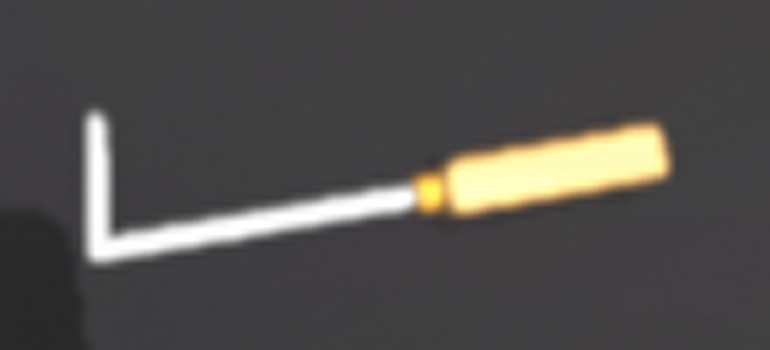

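View pics/z3.png

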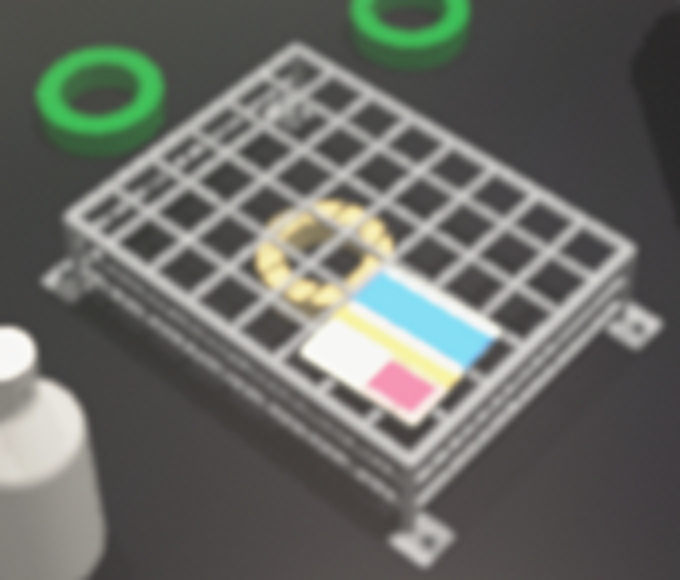

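View pics/z4.png

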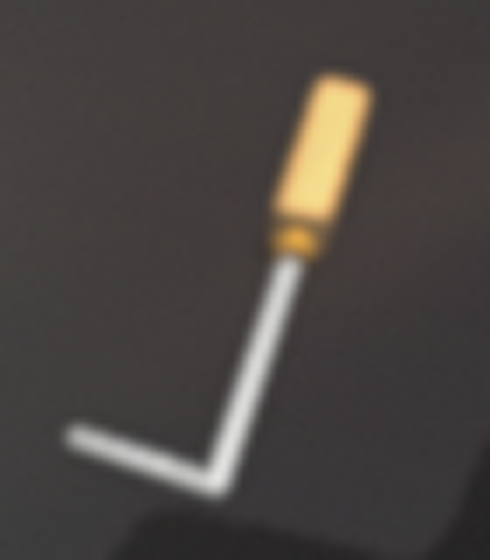

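```bash
cat > fit.py <<'E'
from h import *
from scipy.optimize import least_squares
def fit(obs,model,x0,cams):
    # obs: list of (cam, px, model point(world z in model))
    def f(p):
        c,s=np.cos(p[2]),np.sin(p[2]);r=[]
        for n,px,m in obs:
            P=[p[0]+c*m[0]-s*m[1],p[1]+s*m[0]+c*m[1],m[2]]
            r+=list(proj(cams[n],P)[0]-px)
        return np.array(r)
    s=least_squares(f,x0,loss='soft_l1'); return s.x,f(s.x).reshape(-1,2)
E
python3 - <<'E'
from fit import *
C={n:capture(n) for n in('top','side')}
def u(x,y,k,ox,oy): return np.array([(x+.5)/k-.5+ox,(y+.5)/k-.5+oy])
t1=lambda x,y:u(x,y,5,210,145); t2=lambda x,y:u(x,y,7,360,195); s3=lambda x,y:u(x,y,4,225,185); s4=lambda x,y:u(x,y,7,370,115)
z=.066
ro=[('top',t1(182,68),(.1,-.135,z)),('top',t1(470,128),(-.1,-.135,z)),('top',t1(383,520),(-.1,.135,z)),('top',t1(92,458),(.1,.135,z)),
('side',s3(297,45),(-.1,-.135,z)),('side',s3(635,248),(-.1,.135,z)),('side',s3(410,462),(.1,.135,z)),('side',s3(70,217),(.1,-.135,z))]
for sel in (ro,ro[:4],ro[4:]):
    p,r=fit(sel,None,[.55,.187,1.4],C);print(p,np.degrees(p[2]));print(np.round(r,1).tolist())
print('rod')
o=[('top',t2(96,115),(.218,-.062,.004)),('top',t2(97,251),(.23,0,.004)),('top',t2(665,150),(-.055,0,.02)),('top',t2(450,188),(.055,0,.02)),
('side',s4(72,434),(.218,-.062,.004)),('side',s4(218,485),(.23,0,.004)),('side',s4(302,218),(.055,0,.02)),('side',s4(345,80),(-.055,0,.022))]
for sel in (o,o[:4],o[4:]):
    p,r=fit(sel,None,[.51,-.4,1.7],C);print(p,np.degrees(p[2]));print(np.round(r,1).tolist())
E
```

```text
[0.55318908 0.18689343 1.37421277] 78.73659181019818
[[0.4, 0.3], [-0.2, 0.4], [0.0, -0.5], [-0.5, -0.7], [0.1, 0.9], [-1.2, 0.0], [0.7, -0.4], [0.5, 0.0]]
[0.55271209 0.18662537 1.37937788] 79.03253067916735
[[0.2, 0.6], [-0.3, 0.4], [0.4, -0.5], [-0.3, -0.4]]
[0.55344291 0.18704363 1.37115713] 78.56151671344315
[[0.2, 0.8], [-1.3, 0.2], [0.3, -0.4], [0.4, -0.1]]
rod
[ 0.51499555 -0.41315783  1.74972727] 100.25198810651891
[[0.7, 0.7], [0.6, -0.9], [0.2, -0.2], [0.2, -0.6], [0.6, 0.8], [-0.7, 0.5], [-0.2, 0.7], [0.2, 1.4]]
[ 0.51374546 -0.41165053  1.74736633] 100.11671582492356
[[0.3, 0.9], [0.1, -0.7], [-0.2, 0.1], [-0.2, -0.2]]
[ 0.51701692 -0.41698221  1.75480739] 100.54305728159557
[[0.8, 0.0], [-0.4, -0.4], [-0.3, -0.1], [0.0, 0.7]]
```

```bash
cat > plan.py <<'E'
from h import *
def plan(target,yaw,n,st=None,pos=None):
    """straight plan in n equal world steps, rows in tool axes"""
    st=st or bot.read_state(); R=st['tcp_rot']; p=np.array(st['position']); a=np.arctan2(R[1,0],R[0,0])
    t=np.array(target); da=(yaw-a+np.pi)%(2*np.pi)-np.pi
    print('pos',np.round(p,4),'yaw',round(np.degrees(a),2),'da',round(np.degrees(da),2),'F',np.round(st['force'],1),'open',round(st['opening'],3),'t',st['time_s'],'j6',round(st['joint_positions'][5],1))
    for k in range(n):
        b=a+da*k/n; d=(t-p)/n*1000
        print([[round(float(v),1) for v in (np.cos(b)*d[0]+np.sin(b)*d[1], np.sin(b)*d[0]-np.cos(b)*d[1], -d[2])], round(-da/n,4)])
E
python3 -c "
from plan import *
plan([.515,-.413,.08],np.radians(10.25),12)"
```

```text
pos [ 0.216  -0.5865  0.2226] yaw -69.78 da 80.03 F [ 0.1  0.2 -0.3] open 0.999 t 1.1 j6 -10.2
[[-5.0, -28.4, 11.9], np.float64(-0.1164)]
[[-1.6, -28.8, 11.9], np.float64(-0.1164)]
[[1.7, -28.8, 11.9], np.float64(-0.1164)]
[[5.1, -28.4, 11.9], np.float64(-0.1164)]
[[8.3, -27.6, 11.9], np.float64(-0.1164)]
[[11.5, -26.4, 11.9], np.float64(-0.1164)]
[[14.5, -24.9, 11.9], np.float64(-0.1164)]
[[17.2, -23.1, 11.9], np.float64(-0.1164)]
[[19.8, -20.9, 11.9], np.float64(-0.1164)]
[[22.1, -18.5, 11.9], np.float64(-0.1164)]
[[24.1, -15.8, 11.9], np.float64(-0.1164)]
[[25.8, -12.9, 11.9], np.float64(-0.1164)]
```

>>> send_rows:
  motion:
    - [[-5,-28,12],-0.116]
    - [[-2,-29,12],-0.116]
    - [[2,-29,12],-0.116]
    - [[5,-28,12],-0.116]
    - [[8,-28,12],-0.116]
  gripper: 0

```text
time_s: 1.52
position: [0.3391, -0.5198, 0.1642]
tcp_rot: [[0.811, -0.585, 0.001], [-0.585, -0.811, -0.014], [0.009, 0.011, -1.0]]
force: [-0.2, -0.1, -1.1]
opening: 0.999
```

```bash
python3 -c "
from plan import *
plan([.515,-.413,.08],np.radians(10.25),8)"
```

```text
pos [ 0.3391 -0.5198  0.1642] yaw -35.77 da 46.02 F [-0.2 -0.1 -1.1] open 0.999 t 1.5167 j6 -31.1
[[10.0, -23.7, 10.5], np.float64(-0.1004)]
[[12.4, -22.6, 10.5], np.float64(-0.1004)]
[[14.6, -21.2, 10.5], np.float64(-0.1004)]
[[16.6, -19.6, 10.5], np.float64(-0.1004)]
[[18.5, -17.9, 10.5], np.float64(-0.1004)]
[[20.2, -15.9, 10.5], np.float64(-0.1004)]
[[21.7, -13.8, 10.5], np.float64(-0.1004)]
[[23.0, -11.6, 10.5], np.float64(-0.1004)]
```

Tracks well. On to the spot above the handle.

>>> send_rows:
  motion:
    - [[10,-24,10],-0.1]
    - [[12,-23,10],-0.1]
    - [[15,-21,10],-0.1]
    - [[17,-20,10],-0.1]
    - [[18,-18,10],-0.1]

```text
time_s: 1.93
position: [0.4547, -0.4479, 0.1107]
tcp_rot: [[0.995, -0.098, 0.002], [-0.098, -0.995, -0.015], [0.003, 0.014, -1.0]]
force: [-0.1, -0.3, -0.7]
opening: 0.995
```

>>> send_rows:
  motion:
    - [[20,-16,10],-0.1]
    - [[22,-14,10],-0.1]
    - [[23,-12,10],-0.1]
    - [[0,0,0],0]
    - [[0,0,0],0]

```text
time_s: 2.35
position: [0.5267, -0.3988, 0.076]
tcp_rot: [[0.974, 0.225, 0.001], [0.225, -0.974, -0.012], [-0.001, 0.012, -1.0]]
force: [-0.2, -0.1, 0.0]
opening: 1.002
```

Run:
```python
from plan import *
plan([.515,-.413,.06],np.radians(10.25),1)
for n in('top','side'):
    c=capture(n);i=c['image'];cv2.imwrite(f'pics/{n}1.png',i)
    print(n,proj(c,[.515,-.413,.02]))
s=cv2.imread('pics/side1.png');t=cv2.imread('pics/top1.png')
cv2.imwrite('pics/m1.png',np.hstack([cv2.resize(t[170:270,350:480],None,fx=3,fy=3),cv2.resize(s[90:190,350:480],None,fx=3,fy=3)]))
```

```text
pos [ 0.5267 -0.3988  0.076 ] yaw 12.98 da -2.73 F [-0.2 -0.1  0. ] open 1.002 t 2.35 j6 -59.3
[[-14.6, 11.2, 16.0], np.float64(0.0476)]
top [[439.40745891 218.30761908]]
side [[415.82487996 136.98539745]]
```

View pics/m1.png

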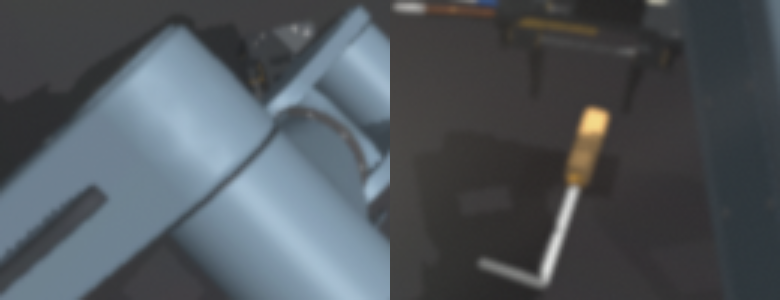

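>>> send_rows:
  motion:
    - [[-14,11,10],0.046]
    - [[0,0,0],0]
    - [[0,0,15],0]
    - [[0,0,10],0]
    - [[0,0,0],0]

```text
time_s: 2.87
position: [0.5123, -0.4196, 0.0449]
tcp_rot: [[0.986, 0.167, 0.006], [0.167, -0.986, -0.017], [0.003, 0.018, -1.0]]
force: [-0.7, -0.2, 0.5]
opening: 1.001
```

Run:
```python
from plan import *
plan([.515,-.413,.006],np.radians(10.25),1)
print(bot.read_state()['tcp_rot'].round(4))
```

```text
pos [ 0.5123 -0.4196  0.0449] yaw 9.63 da 0.62 F [-0.7 -0.2  0.5] open 1.001 t 2.8667 j6 -58.1
[[3.8, -6.1, 38.9], np.float64(-0.0107)]
[[ 0.9859  0.1673  0.0055]
 [ 0.1674 -0.9857 -0.0173]
 [ 0.0026  0.0179 -0.9998]]
```

>>> send_rows:
  motion:
    - [[3,-6,12],-0.01]
    - [[0,0,12],0]
    - [[0,0,8],0]
    - [[0,0,0],0]
    - [[0,0,0],0]

```text
time_s: 3.28
position: [0.514, -0.4165, 0.0134]
tcp_rot: [[0.985, 0.174, 0.007], [0.174, -0.985, -0.02], [0.004, 0.021, -1.0]]
force: [0.5, -0.5, -0.0]
opening: 1.004
```

Run:
```python
from plan import *
plan([.515,-.413,.005],np.radians(10.25),1)
print(bot.read_state()['tcp_rot'].round(4))
c=capture('side');cv2.imwrite('pics/s2.png',cv2.resize(c['image'][80:200,340:500],None,fx=4,fy=4))
```

```text
pos [ 0.514  -0.4165  0.0134] yaw 10.03 da 0.22 F [ 0.5 -0.5 -0. ] open 1.004 t 3.2833 j6 -58.1
[[1.6, -3.2, 8.4], np.float64(-0.0039)]
[[ 0.9847  0.174   0.0074]
 [ 0.1741 -0.9845 -0.0196]
 [ 0.0039  0.0206 -0.9998]]
```

View pics/s2.png

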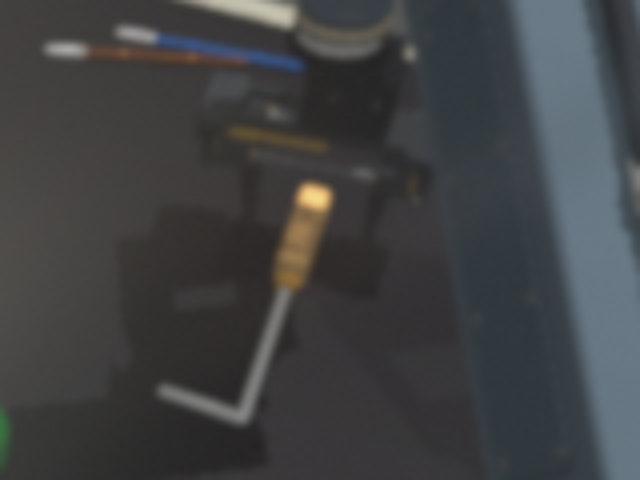

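>>> send_rows:
  motion:
    - [[1,-3,6],0]
    - [[0,0,2],0]
    - [[0,0,0],0]
    - [[0,0,0],0]
    - [[0,0,0],0]

```text
time_s: 3.75
position: [0.5154, -0.414, 0.0061]
tcp_rot: [[0.985, 0.174, 0.009], [0.174, -0.984, -0.022], [0.005, 0.023, -1.0]]
force: [-0.1, -1.0, -0.0]
opening: 1.002
```

>>> send_rows:
  motion:
    - [[0,0,0],0]
    - [[0,0,0],0]
    - [[0,0,0],0]
    - [[0,0,0],0]
    - [[0,0,0],0]
  gripper: 1

```text
time_s: 4.17
position: [0.5158, -0.4144, 0.007]
tcp_rot: [[0.985, 0.174, 0.01], [0.174, -0.984, -0.023], [0.006, 0.024, -1.0]]
force: [0.6, 0.3, 0.1]
opening: 0.708
```

>>> send_rows:
  motion:
    - [[0,0,0],0]
    - [[0,0,0],0]
    - [[0,0,0],0]
    - [[0,0,0],0]
    - [[0,0,0],0]

```text
time_s: 4.58
position: [0.5158, -0.4145, 0.0071]
tcp_rot: [[0.985, 0.174, 0.01], [0.174, -0.984, -0.023], [0.006, 0.024, -1.0]]
force: [0.8, -0.5, -0.3]
opening: 0.324
```

>>> send_rows:
  motion:
    - [[0,0,0],0]
    - [[0,0,0],0]
    - [[0,0,0],0]
    - [[0,0,0],0]
    - [[0,0,0],0]

```text
time_s: 5.0
position: [0.5159, -0.4146, 0.0071]
tcp_rot: [[0.985, 0.174, 0.01], [0.174, -0.984, -0.023], [0.006, 0.024, -1.0]]
force: [0.1, -0.3, 0.0]
opening: 0.271
```

>>> send_rows:
  motion:
    - [[0,0,-6],0]
    - [[0,0,-10],0]
    - [[0,0,-12],0]
    - [[0,0,-12],0]
    - [[0,0,0],0]

```text
time_s: 5.42
position: [0.5149, -0.4129, 0.05]
tcp_rot: [[0.985, 0.174, 0.009], [0.174, -0.984, -0.021], [0.005, 0.022, -1.0]]
force: [1.2, -0.2, -0.8]
opening: 0.275
```

Run:
```python
from plan import *
print(bot.read_state()['tcp_rot'].round(4))
plan([.382,-.146,.04],np.radians(-11.25),10)
c=capture('side');cv2.imwrite('pics/s3.png',cv2.resize(c['image'][80:200,340:500],None,fx=4,fy=4))
```

```text
[[ 0.9847  0.1743  0.0087]
 [ 0.1744 -0.9844 -0.0212]
 [ 0.0048  0.0224 -0.9997]]
pos [ 0.5149 -0.4129  0.05  ] yaw 10.05 da -21.3 F [ 1.2 -0.2 -0.8] open 0.275 t 5.4167 j6 -57.9
[[-8.4, -28.6, 1.0], np.float64(0.0372)]
[[-9.5, -28.3, 1.0], np.float64(0.0372)]
[[-10.5, -27.9, 1.0], np.float64(0.0372)]
[[-11.6, -27.5, 1.0], np.float64(0.0372)]
[[-12.6, -27.0, 1.0], np.float64(0.0372)]
[[-13.6, -26.6, 1.0], np.float64(0.0372)]
[[-14.5, -26.0, 1.0], np.float64(0.0372)]
[[-15.5, -25.5, 1.0], np.float64(0.0372)]
[[-16.4, -24.9, 1.0], np.float64(0.0372)]
[[-17.3, -24.2, 1.0], np.float64(0.0372)]
```

View pics/s3.png

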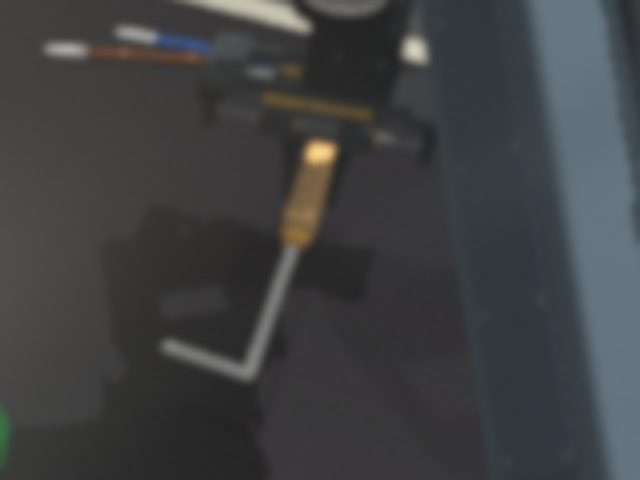

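>>> send_rows:
  motion:
    - [[-8,-29,0],0.037]
    - [[-9,-28,0],0.037]
    - [[-10,-28,0],0.037]
    - [[-12,-27,0],0.037]
    - [[-13,-27,0],0.037]

```text
time_s: 5.88
position: [0.4529, -0.2854, 0.0479]
tcp_rot: [[0.999, -0.023, 0.022], [-0.023, -0.999, -0.037], [0.023, 0.036, -0.999]]
force: [1.9, 0.5, -1.6]
opening: 0.272
```

Run:
```python
from plan import *
print(bot.read_state()['tcp_rot'].round(4))
plan([.382,-.146,.04],np.radians(-11.25),5)
```

```text
[[ 0.9995 -0.0234  0.0225]
 [-0.0225 -0.9991 -0.0369]
 [ 0.0233  0.0363 -0.9991]]
pos [ 0.4529 -0.2854  0.0479] yaw -1.29 da -9.96 F [ 1.9  0.5 -1.6] open 0.272 t 5.8833 j6 -41.6
[[-14.8, -27.5, 1.6], np.float64(0.0348)]
[[-15.7, -27.0, 1.6], np.float64(0.0348)]
[[-16.7, -26.5, 1.6], np.float64(0.0348)]
[[-17.6, -25.9, 1.6], np.float64(0.0348)]
[[-18.5, -25.2, 1.6], np.float64(0.0348)]
```

>>> send_rows:
  motion:
    - [[-12,-20,0],0.03]
    - [[-12,-20,0],0.03]
    - [[-10,-18,0],0.03]
    - [[-10,-15,0],0.02]
    - [[-5,-8,0],0.01]

```text
time_s: 6.3
position: [0.4037, -0.1919, 0.0451]
tcp_rot: [[0.989, -0.149, 0.018], [-0.148, -0.988, -0.033], [0.023, 0.03, -0.999]]
force: [0.2, -0.0, -2.2]
opening: 0.272
```

Run:
```python
from plan import *
print(bot.read_state()['tcp_rot'].round(4))
plan([.382,-.146,.04],np.radians(-11.25),3)
```

```text
[[ 0.9887 -0.1486  0.018 ]
 [-0.1479 -0.9885 -0.0326]
 [ 0.0226  0.0296 -0.9993]]
pos [ 0.4037 -0.1919  0.0451] yaw -8.51 da -2.74 F [ 0.2 -0.  -2.2] open 0.272 t 6.3 j6 -29.0
[[-9.4, -14.1, 1.7], np.float64(0.0159)]
[[-9.6, -13.9, 1.7], np.float64(0.0159)]
[[-9.9, -13.8, 1.7], np.float64(0.0159)]
```

>>> send_rows:
  motion:
    - [[-7,-12,0],0.016]
    - [[-8,-12,0],0.016]
    - [[-8,-10,0],0.014]
    - [[-3,-4,0],0]
    - [[0,0,0],0]

```text
time_s: 6.72
position: [0.3851, -0.1487, 0.0443]
tcp_rot: [[0.981, -0.194, 0.021], [-0.193, -0.981, -0.035], [0.028, 0.03, -0.999]]
force: [-0.2, -0.7, -1.9]
opening: 0.273
```

Run:
```python
from plan import *
print(bot.read_state()['tcp_rot'].round(4))
plan([.382,-.146,.04],np.radians(-11.25),1)
s=capture('side');cv2.imwrite('pics/s4.png',cv2.resize(s['image'][80:300,240:500],None,fx=3,fy=2.7))
t=capture('top');cv2.imwrite('pics/t4.png',cv2.resize(t['image'][150:290,210:400],None,fx=4,fy=4))
```

```text
[[ 0.9808 -0.194   0.0213]
 [-0.1932 -0.9805 -0.0353]
 [ 0.0277  0.0305 -0.9992]]
pos [ 0.3851 -0.1487  0.0443] yaw -11.14 da -0.11 F [-0.2 -0.7 -1.9] open 0.273 t 6.7167 j6 -22.4
[[-3.5, -2.0, 4.3], np.float64(0.0019)]
```

View pics/s4.png

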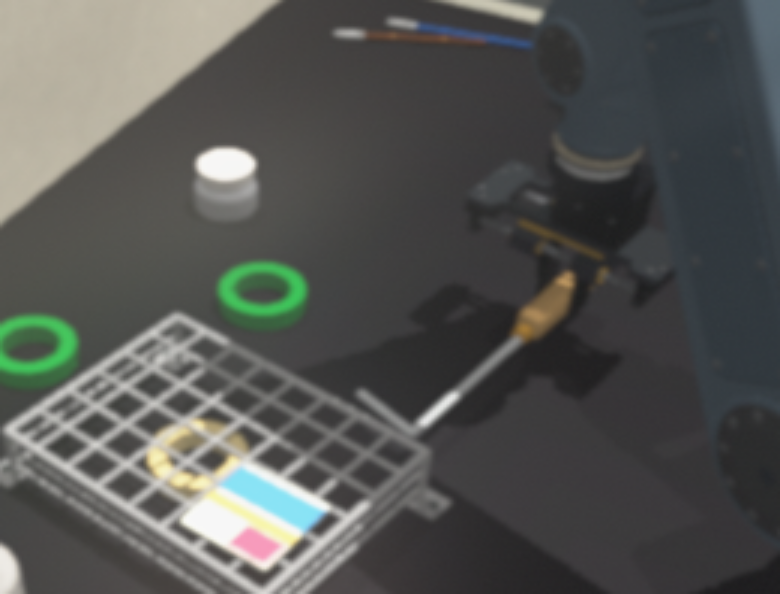

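View pics/t4.png

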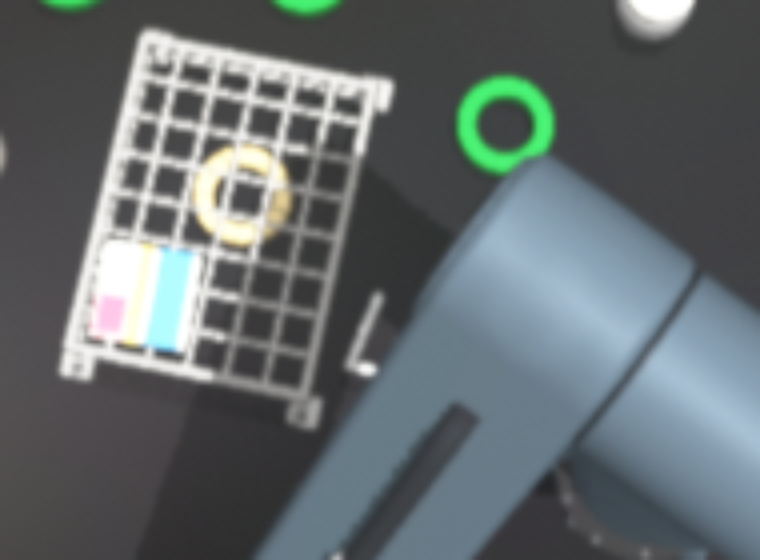

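```bash
cat > rod.py <<'E'
from plan import *
def rz(a): return np.array([[np.cos(a),-np.sin(a),0],[np.sin(a),np.cos(a),0],[0,0,1.]])
from scipy.spatial.transform import Rotation as Ro
def orth(M): return Ro.from_matrix(M).as_matrix()
Rg=orth([[.9848,.174,.0096],[.174,-.9842,-.0228],[.0055,.0241,-.9997]]); pg=np.array([.5159,-.4146,.0071])
Rr=rz(1.7497); pr=np.array([.515,-.413,.013])
RK=rz(1.3742); pk=np.array([.5532,.1869,0])
def rod(st=None,q=True):
    st=st or bot.read_state(); R=orth(st['tcp_rot']); p=np.array(st['position'])
    M=R@Rg.T@Rr; o=p+R@Rg.T@(pr-pg)
    w={k:o+M@np.array(v) for k,v in dict(grip=(0,0,0),bend=(.23,0,-.009),tip=(.218,-.062,-.009),back=(-.055,0,-.013),front=(.055,0,-.013)).items()}
    if q:
        for k,v in w.items(): print(k,'world',v.round(4),'rack',(RK.T@(v-pk)).round(4))
        d=M[:,0]; print('rod yaw in rack',np.degrees(np.arctan2(d[1],d[0])-1.3742).round(2),'F',np.round(st['force'],1),'t',round(st['time_s'],2),'open',round(st['opening'],3),'tcp',p.round(4),'zax',R[2].round(3))
    return w
E
python3 - <<'E'
from rod import *
w=rod()
for n in('side','top'):
    c=capture(n)
    for k in('bend','tip','grip'): print(n,k,proj(c,w[k]).round(1))
    for k in('rod_bend','roll_centre'):
        for r in place_of(n,k)[:3]: print(n,k,round(r['p'],2),np.round(r['xy'],1))
E
```

```text
grip world [ 0.3858 -0.148   0.0502] rack [-0.3612  0.0988  0.0502]
bend world [0.4297 0.0777 0.0395] rack [-0.1313  0.0997  0.0395]
tip world [0.4883 0.0541 0.0411] rack [-0.1429  0.0377  0.0411]
back world [ 0.3756 -0.2022  0.0376] rack [-0.4163  0.0982  0.0376]
front world [ 0.3965 -0.0942  0.0368] rack [-0.3063  0.0988  0.0368]
rod yaw in rack 0.29 F [-0.2 -0.6 -0.6] t 6.82 open 0.278 tcp [ 0.3861 -0.1499  0.0444] zax [ 0.03   0.031 -0.999]
side bend [[377.  239.7]]
side tip [[360.1 225. ]]
side grip [[426.3 190. ]]
side rod_bend 0.85 [377.9 236.8]
side roll_centre 0.93 [252.2 207.1]
side roll_centre 0.75 [327.  186.2]
side roll_centre 0.72 [308.  248.8]
top bend [[297.8 240.3]]
top tip [[305.1 223.2]]
top grip [[364.8 254.1]]
top roll_centre 0.8 [288.1 140.7]
top roll_centre 0.68 [272.9 199.1]
top roll_centre 0.59 [225.3 141.5]
```

>>> send_rows:
  motion:
    - [[-2,0,8],0]
    - [[-1,0,8],0]
    - [[0,0,8],0]
    - [[0,0,4],0]
    - [[0,0,0],0]

```text
time_s: 7.53
position: [0.385, -0.1524, 0.0152]
tcp_rot: [[0.98, -0.197, 0.025], [-0.196, -0.98, -0.038], [0.032, 0.033, -0.999]]
force: [0.7, -0.9, -1.1]
opening: 0.275
```

Run:
```python
from rod import *
w=rod()
```

```text
grip world [ 0.3846 -0.1505  0.021 ] rack [-0.3638  0.0995  0.021 ]
bend world [0.4291 0.0751 0.01  ] rack [-0.1339  0.0998  0.01  ]
tip world [0.4876 0.0514 0.0118] rack [-0.1457  0.0378  0.0118]
back world [ 0.3743 -0.2046  0.0085] rack [-0.4189  0.099   0.0085]
front world [ 0.3955 -0.0967  0.0076] rack [-0.3089  0.0993  0.0076]
rod yaw in rack 0.16 F [ 0.7 -0.9 -1.1] t 7.53 open 0.275 tcp [ 0.385  -0.1524  0.0152] zax [ 0.032  0.033 -0.999]
```

>>> send_rows:
  motion:
    - [[0,-15,-0.5],0]
    - [[0,-16,-0.5],0]
    - [[0,-16,-0.5],0]
    - [[0,-16,-0.5],0]
    - [[0,-12,-0.5],0]

```text
time_s: 7.95
position: [0.4021, -0.0802, 0.0145]
tcp_rot: [[0.978, -0.204, 0.027], [-0.203, -0.978, -0.04], [0.035, 0.034, -0.999]]
force: [-0.6, 0.2, -1.6]
opening: 0.276
```

Run:
```python
from rod import *
w=rod()
```

```text
grip world [ 0.4017 -0.0783  0.0204] rack [-0.2897  0.0968  0.0204]
bend world [0.4479 0.1469 0.0091] rack [-0.0598  0.0955  0.0091]
tip world [0.5062 0.1228 0.0111] rack [-0.072   0.0336  0.0111]
back world [ 0.391  -0.1324  0.0079] rack [-0.3448  0.0967  0.0079]
front world [ 0.413  -0.0246  0.0068] rack [-0.2348  0.0962  0.0068]
rod yaw in rack -0.27 F [-0.6  0.2 -1.6] t 7.95 open 0.276 tcp [ 0.4021 -0.0802  0.0145] zax [ 0.035  0.034 -0.999]
```

>>> send_rows:
  motion:
    - [[-2,-12,-0.8],-0.003]
    - [[-2,-15,-0.8],-0.003]
    - [[-2,-15,-0.8],-0.002]
    - [[-2,-15,-0.8],0]
    - [[-1,-12,-0.8],0]

```text
time_s: 8.37
position: [0.4086, -0.0078, 0.0162]
tcp_rot: [[0.98, -0.197, 0.029], [-0.195, -0.98, -0.041], [0.037, 0.035, -0.999]]
force: [0.3, -0.4, -2.1]
opening: 0.271
```

Run:
```python
from rod import *
w=rod()
s=capture('side');cv2.imwrite('pics/s5.png',cv2.resize(s['image'][150:300,230:450],None,fx=3.5,fy=3.5))
for r in place_of('side','roll_centre')[:4]: print(r, onz(s,r['xy'],.012))
```

```text
grip world [ 0.4081 -0.0059  0.0221] rack [-0.2174  0.1046  0.0221]
bend world [0.4526 0.2196 0.0107] rack [0.0124 0.1051 0.0107]
tip world [0.5111 0.196  0.0127] rack [0.0007 0.0431 0.0127]
back world [ 0.398  -0.0601  0.0097] rack [-0.2726  0.104   0.0097]
front world [0.4191 0.0478 0.0085] rack [-0.1626  0.1044  0.0085]
rod yaw in rack 0.19 F [ 0.3 -0.4 -2.1] t 8.37 open 0.271 tcp [ 0.4086 -0.0078  0.0162] zax [ 0.037  0.035 -0.999]
{'xy': [306.4, 248.5], 'p': 0.92} [0.58073754 0.16866976 0.012     ]
{'xy': [197.6, 258.2], 'p': 0.91} [0.79808222 0.3282665  0.012     ]
{'xy': [249.9, 210.4], 'p': 0.89} [0.78630681 0.12624225 0.012     ]
{'xy': [329.6, 189.8], 'p': 0.67} [ 0.63782437 -0.05576605  0.012     ]
```

View pics/s5.png

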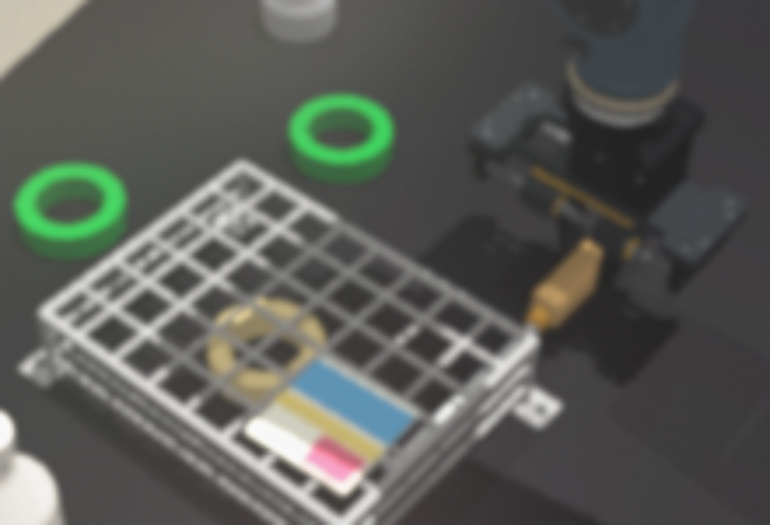

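>>> send_rows:
  motion:
    - [[0,-12,-0.4],0]
    - [[0,-14,-0.4],0]
    - [[0,-14,-0.4],0]
    - [[0,-12,-0.4],0]
    - [[0,-6,0],0]

```text
time_s: 8.88
position: [0.4218, 0.0483, 0.0161]
tcp_rot: [[0.98, -0.197, 0.031], [-0.196, -0.98, -0.042], [0.039, 0.035, -0.999]]
force: [0.6, -0.9, -1.4]
opening: 0.272
```

Run:
```python
from rod import *
w=rod()
```

```text
grip world [0.4213 0.0502 0.022 ] rack [-0.1598  0.1026  0.022 ]
bend world [0.4659 0.2757 0.0104] rack [0.0701 0.103  0.0104]
tip world [0.5244 0.252  0.0126] rack [0.0583 0.041  0.0126]
back world [ 0.4112 -0.004   0.0096] rack [-0.215   0.102   0.0096]
front world [0.4323 0.1039 0.0084] rack [-0.105   0.1023  0.0084]
rod yaw in rack 0.16 F [ 0.6 -0.9 -1.4] t 8.88 open 0.272 tcp [0.4218 0.0483 0.0161] zax [ 0.039  0.035 -0.999]
```

>>> send_rows:
  motion:
    - [[12,-2,0.8],0]
    - [[14,-1,0.8],0]
    - [[14,0,0.8],0]
    - [[14,0,0.8],0]
    - [[8,0,0.4],0]

```text
time_s: 9.3
position: [0.4819, 0.038, 0.0144]
tcp_rot: [[0.981, -0.195, 0.025], [-0.194, -0.98, -0.041], [0.032, 0.036, -0.999]]
force: [0.5, -0.2, -1.1]
opening: 0.276
```

Run:
```python
from rod import *
w=rod()
for n in('side','top'):
    s=capture(n);cv2.imwrite(f'pics/{n}6.png',s['image'])
    for r in place_of(n,'roll_centre')[:4]:
        P=onz(s,r['xy'],.012); print(n,round(r['p'],2), P.round(4),(RK.T@(P-pk)).round(4))
s=cv2.imread('pics/side6.png');t=cv2.imread('pics/top6.png')
cv2.imwrite('pics/m6.png',np.hstack([cv2.resize(s[180:320,230:390],None,fx=2.5,fy=3.5),cv2.resize(t[145:265,210:320],None,fx=3.6,fy=490/120)]))
```

```text
grip world [0.4815 0.0399 0.0202] rack [-0.1581  0.0416  0.0202]
bend world [0.5255 0.2656 0.0085] rack [0.0717 0.0425 0.0085]
tip world [0.5841 0.242  0.0103] rack [ 0.0601 -0.0195  0.0103]
back world [ 0.4713 -0.0143  0.0079] rack [-0.2133  0.041   0.0079]
front world [0.4923 0.0937 0.0066] rack [-0.1033  0.0416  0.0066]
rod yaw in rack 0.28 F [ 0.5 -0.2 -1.1] t 9.3 open 0.276 tcp [0.4819 0.038  0.0144] zax [ 0.032  0.036 -0.999]
side 0.93 [0.5796 0.1638 0.012 ] [-0.0175 -0.0304  0.012 ]
side 0.79 [0.7945 0.1154 0.012 ] [-0.023  -0.2506  0.012 ]
side 0.77 [ 0.6405 -0.0518  0.012 ] [-0.217  -0.1323  0.012 ]
side 0.69 [0.7877 0.3363 0.012 ] [ 0.1923 -0.2008  0.012 ]
top 0.63 [0.7891 0.3347 0.012 ] [ 0.1911 -0.2025  0.012 ]
top 0.57 [0.7823 0.1207 0.012 ] [-0.0202 -0.2376  0.012 ]
top 0.54 [ 0.6353 -0.0575  0.012 ] [-0.2237 -0.1283  0.012 ]
top 0.49 [0.5914 0.1725 0.012 ] [-0.0066 -0.0402  0.012 ]
```

View pics/m6.png

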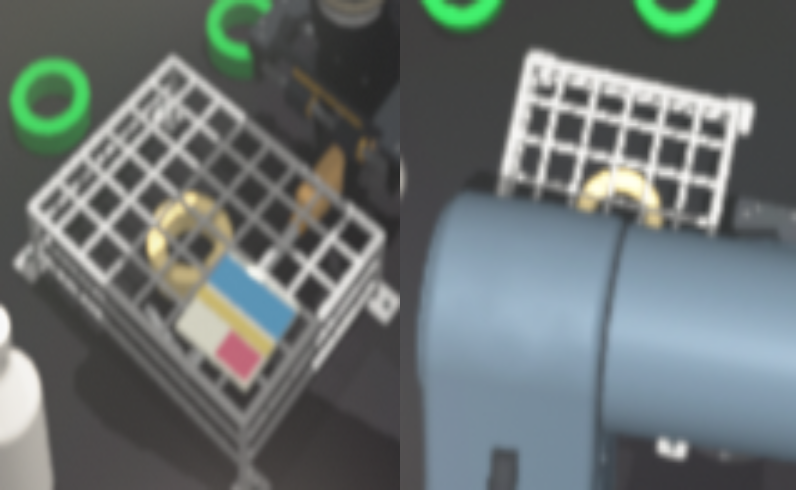

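>>> send_rows:
  motion:
    - [[8,0,0.8],0]
    - [[8,0,0.8],0]
    - [[2,0,0.5],0]
    - [[0,0,0],0]
    - [[0,6,0],0]

```text
time_s: 9.92
position: [0.4927, 0.0298, 0.0121]
tcp_rot: [[0.981, -0.193, 0.015], [-0.193, -0.98, -0.04], [0.022, 0.037, -0.999]]
force: [0.3, 1.6, -1.5]
opening: 0.274
```

Run:
```python
from rod import *
w=rod()
```

```text
grip world [0.4924 0.0317 0.018 ] rack [-0.1641  0.0294  0.018 ]
bend world [0.536  0.2574 0.0061] rack [0.0658 0.0307 0.0061]
tip world [0.5946 0.2339 0.0073] rack [ 0.0542 -0.0314  0.0073]
back world [ 0.4821 -0.0225  0.0057] rack [-0.2193  0.0288  0.0057]
front world [0.5029 0.0855 0.0043] rack [-0.1093  0.0295  0.0043]
rod yaw in rack 0.37 F [ 0.3  1.6 -1.5] t 9.92 open 0.274 tcp [0.4927 0.0298 0.0121] zax [ 0.022  0.037 -0.999]
```

>>> send_rows:
  motion:
    - [[5,0,0.4],0]
    - [[5,0,0.4],0]
    - [[1,0,0],0]
    - [[0,6,0],0]
    - [[0,8,0],0]

```text
time_s: 10.33
position: [0.501, 0.0129, 0.0119]
tcp_rot: [[0.981, -0.192, 0.014], [-0.191, -0.981, -0.04], [0.021, 0.037, -0.999]]
force: [0.4, 0.7, -1.1]
opening: 0.27
```

Run:
```python
from rod import *
w=rod()
```

```text
grip world [0.5007 0.0148 0.0178] rack [-0.179   0.0179  0.0178]
bend world [0.544  0.2406 0.0059] rack [0.0509 0.0195 0.0059]
tip world [0.6026 0.2172 0.007 ] rack [ 0.0394 -0.0426  0.007 ]
back world [ 0.4905 -0.0394  0.0055] rack [-0.2341  0.0173  0.0055]
front world [0.5112 0.0687 0.0041] rack [-0.1242  0.0181  0.0041]
rod yaw in rack 0.44 F [ 0.4  0.7 -1.1] t 10.33 open 0.27 tcp [0.501  0.0129 0.0119] zax [ 0.021  0.037 -0.999]
```

>>> send_rows:
  motion:
    - [[0,10,0.4],0]
    - [[0,10,0.4],0]
    - [[0,10,0.4],0]
    - [[0,10,0.4],0]
    - [[0,10,0.4],0]

```text
time_s: 10.75
position: [0.4896, -0.041, 0.0118]
tcp_rot: [[0.981, -0.192, 0.013], [-0.191, -0.981, -0.04], [0.02, 0.037, -0.999]]
force: [0.4, 1.5, -1.2]
opening: 0.275
```

Run:
```python
from rod import *
w=rod()
for n in('side','top'):
    s=capture(n);cv2.imwrite(f'pics/{n}7.png',s['image'])
    for r in place_of(n,'roll_centre')[:4]:
        P=onz(s,r['xy'],.012); print(n,round(r['p'],2), P.round(4),(RK.T@(P-pk)).round(4))
s=cv2.imread('pics/side7.png')
cv2.imwrite('pics/m7.png',cv2.resize(s[170:320,230:430],None,fx=4,fy=4))
```

```text
grip world [ 0.4893 -0.0391  0.0177] rack [-0.2342  0.0185  0.0177]
bend world [0.5325 0.1866 0.0058] rack [-0.0043  0.0203  0.0058]
tip world [0.5911 0.1632 0.0069] rack [-0.0158 -0.0418  0.0069]
back world [ 0.4791 -0.0934  0.0054] rack [-0.2893  0.0179  0.0054]
front world [0.4997 0.0147 0.004 ] rack [-0.1793  0.0188  0.004 ]
rod yaw in rack 0.46 F [ 0.4  1.5 -1.2] t 10.75 open 0.275 tcp [ 0.4896 -0.041   0.0118] zax [ 0.02   0.037 -0.999]
side 0.74 [ 0.647  -0.0486  0.012 ] [-0.2126 -0.138   0.012 ]
side 0.71 [0.791  0.1193 0.012 ] [-0.0198 -0.2464  0.012 ]
side 0.67 [0.5657 0.1201 0.012 ] [-0.063  -0.0253  0.012 ]
side 0.65 [0.7915 0.3378 0.012 ] [ 0.1945 -0.2043  0.012 ]
top 0.89 [0.7955 0.3346 0.012 ] [ 0.1922 -0.2087  0.012 ]
top 0.73 [ 0.637  -0.0702  0.012 ] [-0.2358 -0.1324  0.012 ]
top 0.57 [0.7836 0.1293 0.012 ] [-0.0115 -0.2373  0.012 ]
```

View pics/m7.png

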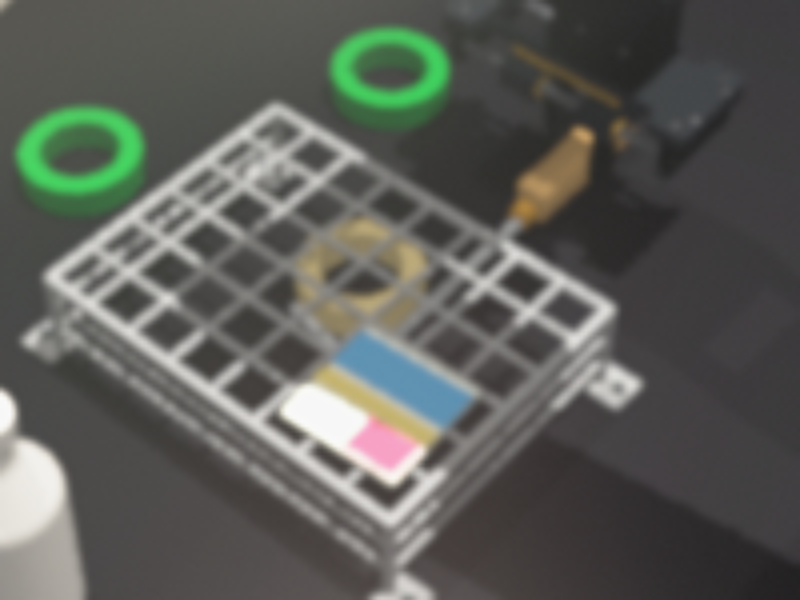

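>>> send_rows:
  motion:
    - [[0,10,0.4],0]
    - [[0,10,0.4],0]
    - [[0,10,0.4],0]
    - [[0,10,0.4],0]
    - [[0,10,0.4],0]

```text
time_s: 11.37
position: [0.4799, -0.0908, 0.0117]
tcp_rot: [[0.982, -0.187, 0.013], [-0.187, -0.982, -0.039], [0.02, 0.036, -0.999]]
force: [0.6, 0.6, -0.6]
opening: 0.273
```

>>> send_rows:
  motion:
    - [[0,10,0.4],0]
    - [[0,10,0.4],0]
    - [[0,10,0.4],0]
    - [[0,8,0.4],0]
    - [[0,5,0.2],0]

```text
time_s: 11.78
position: [0.4706, -0.1397, 0.0114]
tcp_rot: [[0.982, -0.19, 0.013], [-0.189, -0.981, -0.04], [0.021, 0.036, -0.999]]
force: [0.3, 1.3, -0.8]
opening: 0.275
```

Run:
```python
from rod import *
w=rod()
for n in('side','top'):
    s=capture(n);cv2.imwrite(f'pics/{n}8.png',s['image'])
    for r in place_of(n,'roll_centre')[:4]:
        P=onz(s,r['xy'],.012); print(n,round(r['p'],2), P.round(4),(RK.T@(P-pk)).round(4))
s=cv2.imread('pics/side8.png')
cv2.imwrite('pics/m8.png',cv2.resize(s[150:300,250:450],None,fx=4,fy=4))
```

```text
grip world [ 0.4702 -0.1378  0.0173] rack [-0.3347  0.018   0.0173]
bend world [0.5131 0.088  0.0055] rack [-0.1048  0.02    0.0055]
tip world [0.5718 0.0647 0.0066] rack [-0.1162 -0.0421  0.0066]
back world [ 0.4601 -0.192   0.005 ] rack [-0.3898  0.0172  0.005 ]
front world [ 0.4806 -0.084   0.0036] rack [-0.2798  0.0183  0.0036]
rod yaw in rack 0.55 F [ 0.3  1.3 -0.8] t 11.78 open 0.275 tcp [ 0.4706 -0.1397  0.0114] zax [ 0.021  0.036 -0.999]
side 0.98 [ 0.6449 -0.0443  0.012 ] [-0.2088 -0.1351  0.012 ]
side 0.95 [0.7929 0.3265 0.012 ] [ 0.1837 -0.2079  0.012 ]
side 0.79 [0.7828 0.1256 0.012 ] [-0.0153 -0.2371  0.012 ]
side 0.78 [0.5526 0.0175 0.012 ] [-0.1663 -0.0325  0.012 ]
top 0.82 [0.7757 0.1184 0.012 ] [-0.0237 -0.2316  0.012 ]
top 0.82 [0.7809 0.3372 0.012 ] [ 0.1919 -0.194   0.012 ]
top 0.41 [ 0.6481 -0.0638  0.012 ] [-0.2274 -0.142   0.012 ]
```

View pics/m8.png

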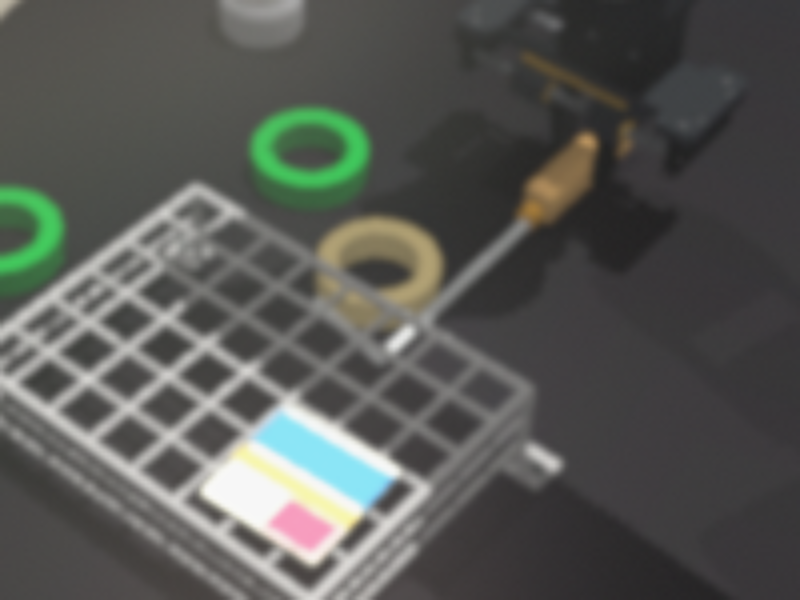

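>>> send_rows:
  motion:
    - [[0,8,0.4],0]
    - [[0,9,0.4],0]
    - [[0,8,0.4],0]
    - [[0,4,0.2],0]
    - [[0,0,0],0]

```text
time_s: 12.4
position: [0.4648, -0.1677, 0.011]
tcp_rot: [[0.982, -0.186, 0.013], [-0.185, -0.982, -0.039], [0.02, 0.036, -0.999]]
force: [0.3, 0.5, -0.3]
opening: 0.269
```

>>> send_rows:
  motion:
    - [[0,0,0],0]
    - [[0,0,1.5],0]
    - [[0,0,1.5],0]
    - [[0,0,1],0]
    - [[0,0,0],0]

```text
time_s: 12.82
position: [0.4645, -0.1682, 0.0072]
tcp_rot: [[0.982, -0.186, 0.013], [-0.186, -0.982, -0.039], [0.02, 0.036, -0.999]]
force: [-1.6, -0.9, 0.9]
opening: 0.272
```

Run:
```python
from rod import *
w=rod()
s=capture('side')
for r in place_of('side','roll_centre')[:4]:
        P=onz(s,r['xy'],.012); print(round(r['p'],2), P.round(4),(RK.T@(P-pk)).round(4))
cv2.imwrite('pics/m9.png',cv2.resize(s['image'][130:280,270:470],None,fx=4,fy=4))
```

```text
grip world [ 0.4642 -0.1663  0.0131] rack [-0.3638  0.0183  0.0131]
bend world [0.5062 0.0597 0.0014] rack [-0.134   0.0213  0.0014]
tip world [0.565  0.0366 0.0024] rack [-0.1451 -0.0409  0.0024]
back world [ 0.4543 -0.2206  0.0007] rack [-0.419   0.0174  0.0007]
front world [ 0.4744 -0.1124 -0.0005] rack [-0.309   0.0188 -0.0005]
rod yaw in rack 0.77 F [-1.6 -0.9  0.9] t 12.82 open 0.272 tcp [ 0.4645 -0.1682  0.0072] zax [ 0.02   0.036 -0.999]
0.96 [0.8024 0.3303 0.012 ] [ 0.1893 -0.2164  0.012 ]
0.93 [ 0.6479 -0.0591  0.012 ] [-0.2227 -0.1409  0.012 ]
0.92 [ 0.5473 -0.0079  0.012 ] [-0.1922 -0.0323  0.012 ]
0.83 [0.7929 0.1218 0.012 ] [-0.017  -0.2478  0.012 ]
```

View pics/m9.png

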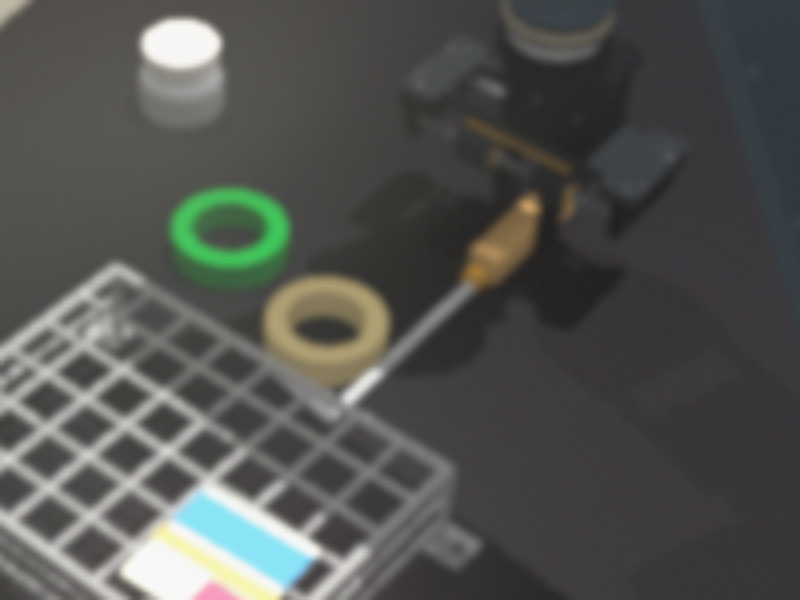

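>>> send_rows:
  motion:
    - [[0,0,0],0]
    - [[0,0,0],0]
    - [[0,0,0],0]
    - [[0,0,0],0]
    - [[0,0,0],0]
  gripper: 0

```text
time_s: 13.33
position: [0.4655, -0.1683, 0.007]
tcp_rot: [[0.982, -0.186, 0.014], [-0.186, -0.982, -0.04], [0.022, 0.036, -0.999]]
force: [-0.3, -0.8, 0.6]
opening: 0.564
```

>>> send_rows:
  motion:
    - [[0,0,0],0]
    - [[0,0,0],0]
    - [[0,0,0],0]
    - [[0,0,0],0]
    - [[0,0,0],0]

```text
time_s: 13.75
position: [0.4656, -0.1682, 0.0069]
tcp_rot: [[0.982, -0.186, 0.015], [-0.186, -0.982, -0.04], [0.022, 0.036, -0.999]]
force: [-0.9, -0.1, -0.2]
opening: 0.939
```

>>> send_rows:
  motion:
    - [[0,0,-5],0]
    - [[0,0,-10],0]
    - [[0,0,-15],0]
    - [[0,0,-20],0]
    - [[0,0,-20],0]

```text
time_s: 14.17
position: [0.4619, -0.1639, 0.0776]
tcp_rot: [[0.982, -0.187, 0.007], [-0.186, -0.982, -0.035], [0.013, 0.033, -0.999]]
force: [0.4, 0.2, 0.8]
opening: 1.0
```

>>> send_rows:
  motion:
    - [[0,0,-20],0]
    - [[0,0,-20],0]
    - [[0,0,-10],0]
    - [[0,0,0],0]
    - [[0,0,0],0]

```text
time_s: 14.58
position: [0.463, -0.1625, 0.1381]
tcp_rot: [[0.982, -0.186, 0.016], [-0.186, -0.982, -0.04], [0.024, 0.036, -0.999]]
force: [-0.5, 0.7, -0.2]
opening: 0.998
```

Run:
```python
from rod import *
st=bot.read_state();print(np.abs(st['qvel']).max())
Z=dict(roll_centre=.012,rod_grip=.013,rod_bend=.004,tile=.068,jar=0,bottle=0,palette=0)
for n in('side','top'):
    s=capture(n);cv2.imwrite(f'pics/{n}10.png',s['image'])
    for k,z in Z.items():
      for r in place_of(n,k)[:4]:
        P=onz(s,r['xy'],z); print(n,k,round(r['p'],2), P.round(4),(RK.T@(P-pk)).round(4)[:2])
```

```text
2.2833912041225624
side roll_centre 0.72 [0.7788 0.131  0.012 ] [-0.0107 -0.2322]
side roll_centre 0.7 [0.7944 0.3273 0.012 ] [ 0.1848 -0.2092]
side roll_centre 0.67 [ 0.6443 -0.0491  0.012 ] [-0.2137 -0.1354]
side rod_grip 0.87 [ 0.4673 -0.1627  0.013 ] [-0.3596  0.0159]
side rod_grip 0.72 [0.5011 0.0737 0.013 ] [-0.1212  0.029 ]
side rod_bend 0.59 [0.5068 0.0599 0.004 ] [-0.1336  0.0207]
side tile 0.8 [0.4866 0.2521 0.068 ] [0.0509 0.078 ]
side jar 0.56 [ 0.75   -0.1907 -0.    ] [-0.3319 -0.2667]
side bottle 0.93 [0.6095 0.4249 0.    ] [ 0.2444 -0.0087]
top roll_centre 0.76 [ 0.6382 -0.0557  0.012 ] [-0.2214 -0.1307]
top roll_centre 0.73 [0.7909 0.118  0.012 ] [-0.0211 -0.2466]
top roll_centre 0.61 [ 0.5426 -0.0012  0.012 ] [-0.1865 -0.0264]
top roll_centre 0.54 [0.7854 0.336  0.012 ] [ 0.1916 -0.1986]
top rod_bend 0.61 [0.5035 0.0712 0.004 ] [-0.1232  0.0261]
top jar 0.59 [ 0.7517 -0.1901  0.    ] [-0.3309 -0.2683]
top bottle 0.73 [0.5995 0.4313 0.    ] [0.2487 0.0023]
top bottle 0.64 [0.5087 0.0696 0.    ] [-0.1238  0.0208]
top palette 0.79 [0.3684 0.4811 0.    ] [0.2525 0.2387]
top palette 0.44 [0.5498 0.0037 0.    ] [-0.1803 -0.0324]
```

View pics/side10.png

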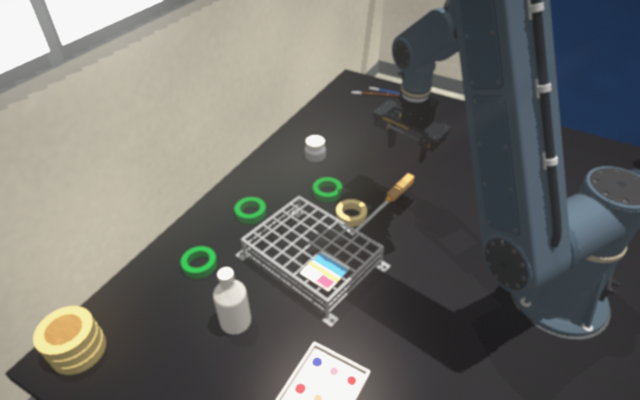

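The roll lies flat at about x = -0.187 in the rack frame (limit -0.147). The rod is on the table, released, and the gripper is 14 cm up. The other things are where they started.

```bash
python3 -c "
from rig import bot
print(bot.hand_in())"
```

```text
the job is handed in; nothing more can be done
None
```

I hooked the roll from the far side and drew it out through the rack's open end. I then laid the rod on the table, let go and raised the gripper clear. The job was handed in at about 15 s of the 48 s allowed; no verdict is reported.

**Last checks:**
- **Roll:** flat in the picture, with its centre about 187 mm from the rack's origin on the open side (the limit is 147 mm). The top camera gave this reading. The side camera's network missed the roll in the final picture, but had read 192 mm just before release.
- **Rod:** released and lying on the table. The side camera's bend position agrees with the computed one to about 1 mm. The top camera's reading differs by about 12 mm, so I went by the side camera.
- **Tile, jar, bottle and palette:** no visible shift. Network readings mostly repeat the starting ones to within about 8 mm. The side camera's jar reading is about 15 mm from its starting one, but the top camera's is only about 6 mm off. The tile was found only by the side camera in the final pictures, and the palette only by the top camera.
- **Contact with the roll:** I did not measure the rod's force on it directly. The pictures show it moving under the rack as the hook pulled. By the computed positions, the gripper stayed well clear of the roll throughout.
- **Tool tilt:** the tool leaned by up to about 3° during the moves, and I corrected its height for this.

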